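# Load the drilled foot bars into the jig, pin them and clamp

## Robot

A 6-joint arm with a two-finger parallel gripper is mounted at the origin on the work surface. World frame = base frame: x ahead of the robot, y to its left, z up, the work surface at z = 0. Lengths are in m, angles in rad, forces in N, time in s.
With the tool pointing down it reaches from about 0.3 to 0.825 m from the base axis. Payload 5.4 kg.
Tool frame: the origin (TCP) lies at the very end of the fingers, on their centre line; the grasp point (between the pads) lies 19 mm behind it; z points along the fingers, x is the direction in which the jaws open and shut, and the axes are right-handed (so a half turn about z gives the same grasp; the last joint's range is limited). The gripper opens to 92 mm and grips with 3 to 60 N. Pads are 20 mm wide; open, the fingers measure 128 mm over their backs; the gripper's body (75 mm by 189 mm) begins 69 mm behind the grasp point.
Start: joints at [1.134, 0.158, 1.597, -0, 1.386, -0.21], TCP at [0.129, 0.56, 0.215] pointing down, gripper open.
Joint ranges: [-2.91, 2.91], [-0.94, 2.29], [0.18, 2.7], [-1.29, 4.43], [0.17, 2.64], [-3, 3]. Speed limits (rad/s): [2.57, 2.57, 3.14, 3.14, 3.14, 3.14].

## Interface

Orientations are given as a rotation vector (axis times angle).
In Python, from workcell import bot gives the robot as it stands. Calls block until the motion is done:
- bot.goto(position, orientation): joint-space move of the TCP to a pose.
- bot.line_to(position, rot=None, max_speed=0.15): straight line of the TCP; rot=None keeps the orientation; max_speed is the mean speed in m/s.
- bot.set_joints(angles): joint-space move.
- bot.set_gripper(opening, newtons=None): opening from 0.0 (shut) to 1.0 (fully open); newtons is the grip in N (None keeps the last); returns when the fingers have stopped.
- bot.hold(seconds).
- bot.inverse_kinematics(position, orientation): joint angles nearest the present ones, or None.
- bot.read_camera(name): name is "scene" or "side" or "wrist"; returns a dict with "pixels" (400x640x3 uint8, blue, green, red), "fx", "fy", "cx", "cy" (pixels), "R" (3x3) and "t" (3): a world point X has camera coordinates R X + t. Camera axes: x right, y down, z forward; pixel columns grow to the right and rows downward; lengths in m; the calibration is good to about 2 mm. The wrist camera is an equidistant fisheye: a pixel r from the principal point sees the ray r / f radians off the axis. A picture is of the moment at which its call begins. There is no depth.
A pose or a line that the arm cannot do raises bot.MotionError and nothing moves.
- bot.job_done(): hands the job in, once; it reports no verdict.
Readings, each from a call of its own:
- bot.current_clock(): time.
- bot.current_joints(): joint angles.
- bot.current_joint_vel(): joint speeds.
- bot.current_effort(): joint torques, N m.
- bot.current_ee_pos(): TCP position.
- bot.current_tool_rot(): TCP orientation.
- bot.current_contact_force(): force on the tool from outside, world axes, zero at the start.
- bot.current_ft_torque(): the same for the moment, N m.
- bot.current_opening(): opening from 0.0 (shut) to 1.0 (fully open).
Only numpy, scipy, OpenCV 4.12 (cv2) and the standard library are available. Lean on these libraries where they do the work, as an engineer would, in place of code of your own. Each camera call takes 0.05 s, during which the arm holds its last target. There are 200 camera calls.

## Task

Load every white bar on the bench into its own bay of the blue jig, lying flat with its hole over the brass bush and pushed up snug against both the side fence and the end stop, and slide a red-headed pin from the rack down through each bar into its bush until the head sits on the bar. When all the bars are loaded and pinned, throw the red clamp lever fully over. Leave any unneeded pin in the rack and do not disturb the bowl, the ring or the wrench.

Things in the scene. Friction and masses are not known exactly. Their poses are not given: they have to be found in the camera images.
- jig: Blue fixed jig bed, 200 (its x) by 360 (its y) mm, 30 thick; origin at the centre of its underside. Three bays at jig y = -60, 40, 140 mm, each with a steel side fence (120 x 10, 8 mm above the bed) on its +y side, a steel end stop (10 x 36, 8 high) at its +x end, open on its -x and -y sides, and a brass-ringed bush through the bed, 15.6 mm bore, chamfered, for a 14 mm pin.
- bay0 (a point): Bay 1 of 3: where a bar's centre lies when it is flat on the bed, along the jig's x, touching fence and end stop; 44 mm above the bench, axes as the jig's, at jig x = 18, y = -60 mm. From here the bush is 45 mm along -x, the fence's face 20 mm along +y, the stop's face 70 mm along +x. On the -y side 45 mm is free beside the bar.
- bay1 (a point): Bay 2 of 3: where a bar's centre lies when it is flat on the bed, along the jig's x, touching fence and end stop; 44 mm above the bench, axes as the jig's, at jig x = 18, y = 40 mm. From here the bush is 45 mm along -x, the fence's face 20 mm along +y, the stop's face 70 mm along +x. On the -y side 50 mm is free beside the bar.
- bay2 (a point): Bay 3 of 3: where a bar's centre lies when it is flat on the bed, along the jig's x, touching fence and end stop; 44 mm above the bench, axes as the jig's, at jig x = 18, y = 140 mm. From here the bush is 45 mm along -x, the fence's face 20 mm along +y, the stop's face 70 mm along +x. On the -y side 50 mm is free beside the bar.
- bar0_center (a point): White drilled bar 1, 140 x 40 x 28 mm (its x, y, z), about 0.35 kg: its centre. It starts flat on the bench, hole end roughly towards the robot. A vertical 17.4 mm through hole is on its midline 45 mm from the centre along its -x; this must come over the bush. The bars are alike, each may go in any bay; one may be absent.
- bar1_center (a point): White drilled bar 2, 140 x 40 x 28 mm (its x, y, z), about 0.35 kg: its centre. It starts flat on the bench, hole end roughly towards the robot. A vertical 17.4 mm through hole is on its midline 45 mm from the centre along its -x; this must come over the bush. The bars are alike, each may go in any bay; one may be absent.
- bar2_center (a point): White drilled bar 3, 140 x 40 x 28 mm (its x, y, z), about 0.35 kg: its centre. It starts flat on the bench, hole end roughly towards the robot. A vertical 17.4 mm through hole is on its midline 45 mm from the centre along its -x; this must come over the bush. The bars are alike, each may go in any bay; one may be absent.
- bar0_seat (a point): Where the centre of a pin's head lies when the pin is home in bar 1: on the axis of the hole, 20 mm above the bar's top face (34 mm above and 45 mm along -x from the bar's centre).
- bar1_seat (a point): Where the centre of a pin's head lies when the pin is home in bar 2: on the axis of the hole, 20 mm above the bar's top face (34 mm above and 45 mm along -x from the bar's centre).
- bar2_seat (a point): Where the centre of a pin's head lies when the pin is home in bar 3: on the axis of the hole, 20 mm above the bar's top face (34 mm above and 45 mm along -x from the bar's centre).
- pin0_head (a point): Pin 1: centre of its red round head (26 mm diameter, 40 high). Below is a steel shank, 14 mm diameter, 54 long, tapered tip. It starts upright in a fixed wooden rack (150 x 50, 55 high; pins 50 apart), head centre 85 mm above the bench, tip 44 mm deep. Home in a bar on the jig, the head rests on the bar, its centre 20 mm above the bar's top (78 above the bench). Pins are alike.
- pin1_head (a point): Pin 2: centre of its red round head (26 mm diameter, 40 high). Below is a steel shank, 14 mm diameter, 54 long, tapered tip. It starts upright in a fixed wooden rack (150 x 50, 55 high; pins 50 apart), head centre 85 mm above the bench, tip 44 mm deep. Home in a bar on the jig, the head rests on the bar, its centre 20 mm above the bar's top (78 above the bench). Pins are alike.
- pin2_head (a point): Pin 3: centre of its red round head (26 mm diameter, 40 high). Below is a steel shank, 14 mm diameter, 54 long, tapered tip. It starts upright in a fixed wooden rack (150 x 50, 55 high; pins 50 apart), head centre 85 mm above the bench, tip 44 mm deep. Home in a bar on the jig, the head rests on the bar, its centre 20 mm above the bar's top (78 above the bench). Pins are alike.
- clamp (a joint): Clamp lever on a grey block (70 x 50 x 25 mm) on the jig bed at jig x = -50, y = -150 mm: 0 to 0.25 rad (open, leaning to the jig's -x) at the start, 1.4 rad thrown fully over to +x. It stays where it is left; about 1 N on its ball moves it.
- clamp_tip (a point): Centre of the red ball (26 mm diameter) on the clamp lever's 10 mm rod, 90 mm from its hinge, which is 52 mm above the bench over the middle of the block, parallel to the jig's y. The lever is upright at 0.7 rad (ball centre 142 mm above the bench).
- bowl: Bystander: stainless bowl, 130 mm across, 50 mm high; origin at the centre of its underside.
- flange: Bystander: bright ring, 72 mm across, 14 mm high; origin at the centre of its underside.
- wrench: Bystander: steel wrench about 180 mm long lying on the bench; origin near its middle.
Things that resemble listed ones, but are neither listed nor needed, are in the scene too. Leave any green look-alike of the part that bears bar2_center alone. What is shaped like the part that bears bar0_center but green is not meant.

How it is judged:
By the outcome, as a careful person would: the job done as asked, in the order asked, and still so for the second after the job is handed in, with the robot touching nothing.
Of bar0, bar1, bar2 only 2 to 3 are there at a start; the rules pass over those that are not, and their reading is None.
At some moment in a run one of bar0, bar1, bar2 may be knocked a few centimetres aside while the robot is not near it.
It also fails if it takes over 210 s, if anything falls off the work surface, if the arm or the gripper's body presses on something with over 40 N, if the wrist force passes 120 N, or if a joint passes its speed limit or range.

## Working session

There is one attempt and no reset: what is moved stays moved. The work goes in short steps, each a Python script; the robot and the scene stay as the last script left them, time stands still between calls to the robot, and variables do not carry over. Pictures are saved under pics/ and viewed, about 12 in all and at most 16, crops included, and the job is handed in when it is done.

```bash
ls; mkdir -p pics; python3 - <<'E'
from workcell import bot
import cv2
for n in ("scene","side","wrist"):
    c=bot.read_camera(n); cv2.imwrite(f"pics/a_{n}.png",c["pixels"])
    print(n,c["fx"],c["cx"],c["cy"],c["R"],c["t"])
print(bot.current_clock(),bot.current_tool_rot(),bot.current_ee_pos())
E
```

```text
pics
scene 378.94861936464787 315.7701652666845 203.63103364499747 [[ 0.47313377  0.88096445 -0.00678777]
 [ 0.67123829 -0.3654663  -0.64488258]
 [-0.57059933  0.30055952 -0.76425152]] [-0.22986811 -0.36589947  1.43514403]
side 443.4849913462764 315.8140925307425 197.2030665780937 [[ 0.99298982 -0.11709086  0.01615405]
 [-0.06231997 -0.63476172 -0.77019075]
 [ 0.10043627  0.76378485 -0.63760902]] [-0.59391384  0.0798346   1.35364814]
wrist 309.70691628693146 312.7063156338531 201.43897707361353 [[ 0.22431957  0.97451496 -0.00114666]
 [ 0.94135195 -0.21638126  0.25891245]
 [ 0.25206594 -0.05915854 -0.96590011]] [-0.57518132 -0.03019105  0.39065997]
0.15 [ 2.45803302e+00  1.95540478e+00 -2.04776407e-03] [0.12910249 0.55981331 0.21383693]
```

View pics/a_scene.png

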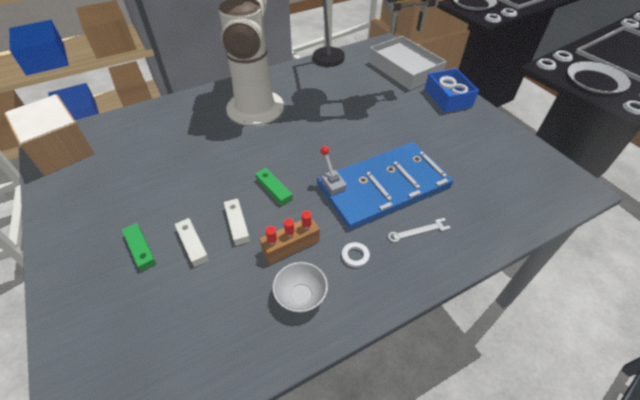

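View pics/a_side.png

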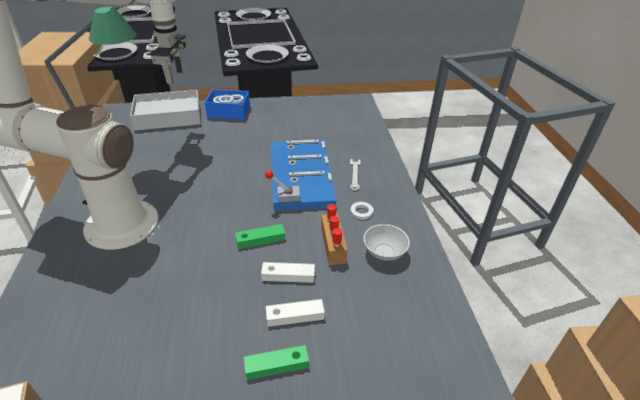

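The scene shows two white bars (scene ~(190,241) and (236,221)), two green decoys, and three pins in the rack at ~(290,238). The jig is at ~(385,183), the lever ball at (325,150), and the ring, wrench and bowl sit nearby. Next I'll triangulate roughly.

```bash
cat > h.py <<'E'
from workcell import bot
import numpy as np, cv2, json
from scipy.spatial.transform import Rotation as Ro
from scipy.optimize import least_squares
def cam(n,save=None):
    c=dict(bot.read_camera(n)); c["n"]=n
    if save:
        cv2.imwrite(f"pics/{save}.png",c["pixels"])
        np.savez(f"pics/{save}.npz",R=c["R"],t=c["t"],k=[c["fx"],c["fy"],c["cx"],c["cy"]],n=n)
    return c
def load(s):
    d=np.load(f"pics/{s}.npz"); c=dict(R=d["R"],t=d["t"],n=str(d["n"]),pixels=cv2.imread(f"pics/{s}.png"))
    c["fx"],c["fy"],c["cx"],c["cy"]=d["k"]; return c
def proj(c,X):
    p=np.atleast_2d(X)@np.array(c["R"]).T+c["t"]
    if c["n"]=="wrist":
        r=np.linalg.norm(p[:,:2],axis=1)+1e-12; th=np.arctan2(r,p[:,2]); q=p[:,:2]/r[:,None]*th[:,None]
    else: q=p[:,:2]/p[:,2:]
    return q*[c["fx"],c["fy"]]+[c["cx"],c["cy"]]
def ray(c,uv):
    q=(np.array(uv,float)-[c["cx"],c["cy"]])/[c["fx"],c["fy"]]
    if c["n"]=="wrist":
        r=np.linalg.norm(q)+1e-12; d=np.r_[q/r*np.sin(r),np.cos(r)]
    else: d=np.r_[q,1]
    R=np.array(c["R"]); return -R.T@c["t"], R.T@d/np.linalg.norm(d)
def onz(c,uv,z):
    o,d=ray(c,uv); return o+d*(z-o[2])/d[2]
def tri(obs):
    A=0;b=0;L=[]
    for c,uv in obs:
        o,d=ray(c,uv); P=np.eye(3)-np.outer(d,d); A=A+P; b=b+P@o; L.append((o,P))
    X=np.linalg.solve(A,b); return X,max(np.linalg.norm(P@(X-o)) for o,P in L)
def down(yaw): # jaw axis (tool x) at world angle yaw, z down
    return (Ro.from_euler('z',yaw)*Ro.from_euler('x',np.pi)).as_rotvec()
E
python3 - <<'E'
from h import *
s=cam("scene","s0"); d=cam("side","d0")
pts={"barA(left in scene)":((190,240),(295,312)),"barB":((236,221),(288,271)),"ball":((325,150),(269,174)),
"pinL":((271,232),(337,235)),"pinM":((289,224),(334,223)),"pinR":((307,216),(332,211)),
"bushA":((363,180),(293,176)),"bushB":((390,169),(292,160)),"bushC":((417,158),(291,146)),"ring":((355,254),(362,210)),"bowl":((300,290),(386,243)),"wr1":((394,236),(355,184)),"wr2":((444,225),(355,163)),"stopA":((386,207),(321,173)),"stopC":((441,182),(323,145))}
for k,(a,b) in pts.items():
    X,e=tri([(s,a),(d,b)]); print(k,X.round(3),round(e,4))
E
```

```text
barA(left in scene) [ 0.499 -0.391  0.02 ] 0.0015
barB [ 0.492 -0.257  0.017] 0.0008
ball [0.457 0.047 0.121] 0.0007
pinL [ 0.629 -0.204  0.09 ] 0.0022
pinM [ 0.628 -0.154  0.089] 0.003
pinR [ 0.629 -0.103  0.09 ] 0.0041
bushA [0.539 0.135 0.036] 0.0052
bushB [0.542 0.231 0.036] 0.0032
bushC [0.544 0.333 0.033] 0.001
ring [ 0.742 -0.021  0.009] 0.0013
bowl [ 0.776 -0.198  0.034] 0.0014
wr1 [0.744 0.103 0.015] 0.0016
wr2 [ 0.773  0.259 -0.006] 0.0019
stopA [0.641 0.152 0.02 ] 0.0137
stopC [0.662 0.329 0.033] 0.0017
```

```bash
python3 - <<'E'
from h import *
Y=np.pi/2
for nm,p in (("j1",[.50,.27,.20]),("j2",[.56,.20,.20]),("r1",[.56,-.13,.2]),("r2",[.62,-.18,.2]),("b1",[.45,-.29,.17]),("b2",[.49,-.36,.17])):
    bot.goto(p,down(Y)); cam("wrist",nm)
    print(nm,bot.current_clock(),bot.current_ee_pos().round(4) if hasattr(bot.current_ee_pos(),'round') else bot.current_ee_pos())
im=[cv2.imread(f"pics/{n}.png") for n in("j1","r1","b1","b2")]
m=np.vstack([np.hstack(im[:2]),np.hstack(im[2:])]); cv2.imwrite("pics/m1.png",cv2.resize(m,(800,500),interpolation=cv2.INTER_AREA))
E
```

```text
j1 2.0167 [0.4995 0.2709 0.2001]
j2 2.525 [0.5596 0.2006 0.1999]
r1 3.825 [ 0.5603 -0.1285  0.2   ]
r2 4.2833 [ 0.62   -0.1787  0.1996]
b1 5.1667 [ 0.4513 -0.2895  0.1707]
b2 5.6333 [ 0.4908 -0.359   0.1697]
```

View pics/m1.png

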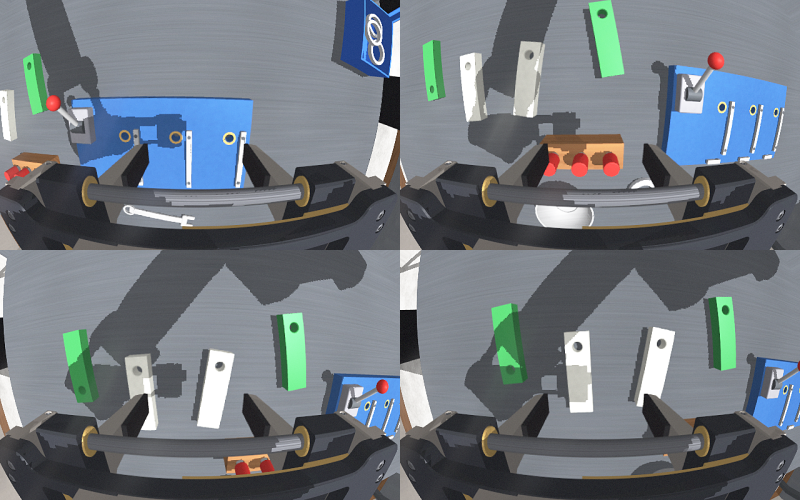

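The wrist views show the jig, the rack, both white bars and the bushes clearly, but the gripper hides the front part of each frame. I'll retake the jig and rack views from further out, and crop the bars.

```bash
python3 - <<'E'
from h import *
Y=np.pi/2
for nm,p in (("r3",[.70,-.19,.2]),("r4",[.70,-.10,.2]),("j3",[.64,.20,.22]),("j4",[.66,.28,.22])):
    bot.goto(p,down(Y)); cam("wrist",nm)
print(bot.current_clock())
g=lambda n,x,y:cv2.resize(cv2.imread(f"pics/{n}.png")[y:y+200,x:x+266],(798,600),interpolation=cv2.INTER_CUBIC)
cv2.imwrite("pics/cb1.png",g("b1",180,130))
m=np.hstack([cv2.imread(f"pics/{n}.png")[:300] for n in("r3","r4")]);cv2.imwrite("pics/cr.png",np.vstack([cv2.resize(m,(800,188),interpolation=cv2.INTER_AREA)]+[cv2.resize(np.hstack([cv2.imread(f"pics/{n}.png")[:330] for n in("j3","j4")]),(800,206),interpolation=cv2.INTER_AREA)]))
E
```

```text
8.9417
```

View pics/cb1.png

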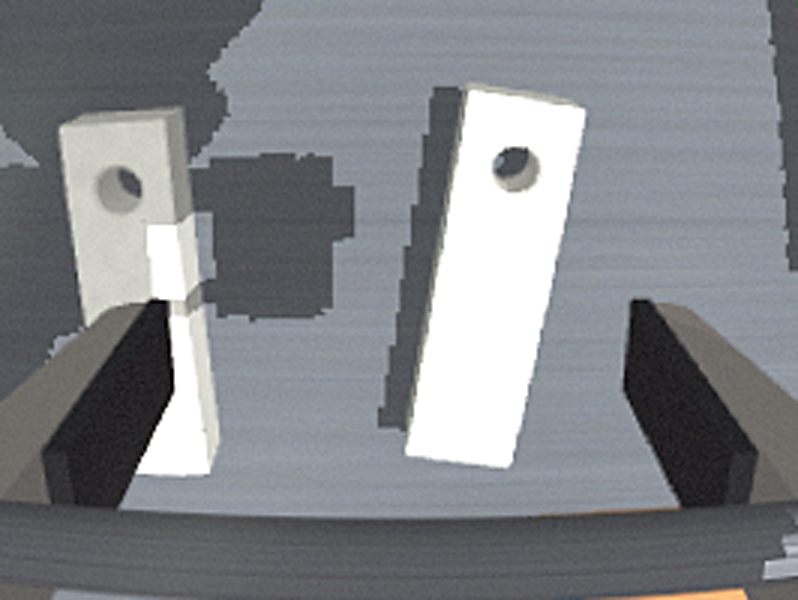

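View pics/cr.png

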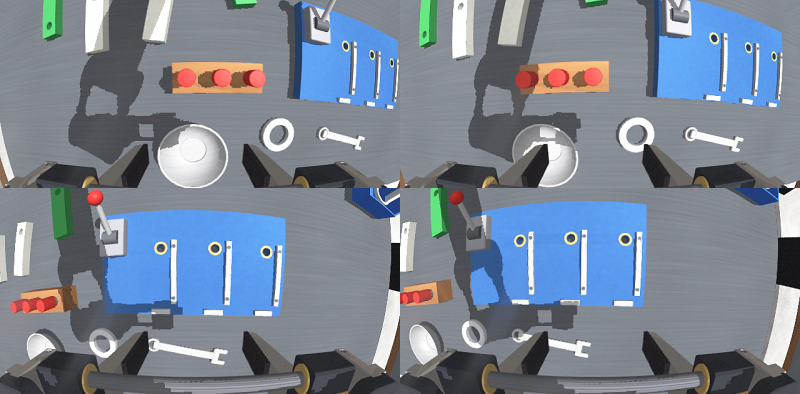

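```bash
python3 - <<'E'
from h import *
g=lambda n,x,y:cv2.resize(cv2.imread(f"pics/{n}.png")[y:y+200,x:x+266],(798,600),interpolation=cv2.INTER_CUBIC)
cv2.imwrite("pics/cb2.png",g("b2",220,120))
def blobs(n,mask,amin):
    k,l,st,ce=cv2.connectedComponentsWithStats(mask.astype(np.uint8)); 
    return [(ce[i].round(1).tolist(),st[i].tolist()) for i in range(1,k) if st[i,4]>amin]
for n in("j3","j4","r3","r4"):
    h=cv2.cvtColor(cv2.imread(f"pics/{n}.png")[:290],cv2.COLOR_BGR2HSV).astype(int); H,S,V=h[...,0],h[...,1],h[...,2]
    if n[0]=="j": print(n,"brass",blobs(n,(H>14)&(H<35)&(S>70),8))
    print(n,"red",blobs(n,((H<4)|(H>176))&(S>150)&(V>60),60))
E
```

```text
j3 brass [([257.0, 96.2], [247, 86, 20, 21, 175]), ([343.1, 96.6], [333, 87, 21, 20, 172]), ([425.9, 102.5], [417, 93, 18, 20, 119]), ([106.7, 161.2], [104, 160, 7, 4, 10]), ([76.0, 168.2], [57, 163, 36, 15, 213]), ([144.2, 285.8], [134, 281, 21, 9, 131]), ([481.0, 285.7], [471, 281, 21, 9, 142])]
j3 red [([151.8, 15.4], [139, 3, 26, 26, 490]), ([54.0, 186.7], [17, 173, 73, 28, 1307])]
j4 brass [([273.1, 80.4], [263, 71, 21, 20, 179]), ([359.6, 82.3], [350, 72, 20, 21, 168]), ([191.6, 83.9], [183, 75, 18, 19, 150]), ([44.2, 154.6], [31, 152, 27, 8, 69]), ([23.1, 160.7], [16, 156, 14, 10, 35]), ([32.6, 162.6], [28, 161, 11, 4, 14]), ([144.2, 285.8], [134, 281, 21, 9, 134]), ([481.0, 285.7], [471, 281, 21, 9, 142])]
j4 red [([90.5, 14.9], [80, 4, 22, 23, 400]), ([23.6, 173.8], [0, 162, 49, 24, 832])]
r3 red [([296.1, 124.9], [283, 110, 30, 29, 576]), ([349.4, 126.2], [338, 110, 33, 29, 332]), ([398.3, 124.8], [389, 111, 34, 29, 311])]
r4 red [([305.2, 123.7], [294, 108, 30, 29, 461]), ([252.6, 123.8], [237, 110, 34, 29, 738]), ([202.3, 126.5], [185, 114, 37, 27, 827])]
```

View pics/cb2.png

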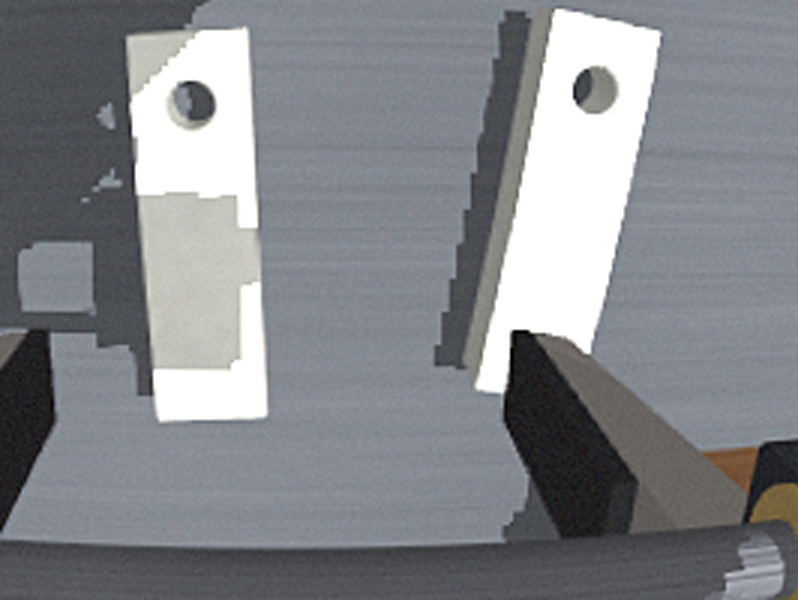

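```bash
python3 - <<'E'
from h import *
C={n:load(n) for n in("j3","j4","r3","r4","b1","b2","s0","d0")}
def b1(p): return np.array(p)/3-1/3+[180,130]
def b2(p): return np.array(p)/3-1/3+[220,120]
print("bushes")
B=[]
for a,b in(((257,96.2),(191.6,83.9)),((343.1,96.6),(273.1,80.4)),((425.5,102.5),(359.6,82.3))):
    X,e=tri([(C["j3"],a),(C["j4"],b)]); B.append((onz(C["j3"],a,.03)+onz(C["j4"],b,.03))/2); print(X.round(4),round(e,4),onz(C["j3"],a,.03).round(4),onz(C["j4"],b,.03).round(4))
B=np.array(B)[:,:2]; v=B[2]-B[0]; print("jig y len",np.linalg.norm(v),"yaw",np.arctan2(v[1],v[0])-np.pi/2)
print("pins")
for a,b in(((298,124.5),(203.5,127.5)),((354.5,124.5),(254,124.5)),((406,125.5),(309,122.5))):
    X,e=tri([(C["r3"],a),(C["r4"],b)]); print(X.round(4),round(e,4))
print("bars")
for nm,h1,h2 in(("A",(119,190),(190,104)),("B",(516,169),(596,89))):
    X,e=tri([(C["b1"],b1(h1)),(C["b2"],b2(h2))]); print(nm,"hole",X.round(4),round(e,4))
q=np.array([onz(C["b2"],b2(p),.028) for p in((127,36),(248,27),(268,415),(157,423))]);print("A",q.mean(0).round(4),q[:,:2].round(4).tolist())
v=q[2]+q[3]-q[0]-q[1];print(np.arctan2(v[1],v[0]))
q=np.array([onz(C["b1"],b1(p),.028) for p in((467,87),(584,106),(511,467),(406,455))]);print("B",q.mean(0).round(4),q[:,:2].round(4).tolist())
v=q[2]+q[3]-q[0]-q[1];print(np.arctan2(v[1],v[0]))
E
```

```text
bushes
[0.5391 0.1352 0.0317] 0.0002 [0.5391 0.1349 0.03  ] [0.5386 0.1346 0.03  ]
[0.5405 0.2345 0.0275] 0.0001 [0.5406 0.2343 0.03  ] [0.541  0.2348 0.03  ]
[0.5429 0.3342 0.0305] 0.0001 [0.5428 0.3345 0.03  ] [0.5429 0.3343 0.03  ]
jig y len 0.19967125845082329 yaw -0.019810561237998625
pins
[ 0.6311 -0.2035  0.085 ] 0.0002
[ 0.6305 -0.1525  0.0912] 0.0
[ 0.6296 -0.1028  0.0866] 0.0001
bars
A hole [ 0.4538 -0.3889  0.0281] 0.0001
B hole [ 0.4463 -0.2483  0.0285] 0.0
A [ 0.4995 -0.3866  0.028 ] [[0.4302, -0.4101], [0.4277, -0.3693], [0.5682, -0.3628], [0.572, -0.4043]]
0.04338971853041056
B [ 0.4913 -0.2554  0.028 ] [[0.418, -0.2657], [0.4241, -0.225], [0.5646, -0.245], [0.5587, -0.2859]]
-0.14209956855286732
```

```bash
cat >> h.py <<'E'
JY=-0.0198; JX=np.array([np.cos(JY),np.sin(JY),0]); JYv=np.array([-np.sin(JY),np.cos(JY),0])
BAY={1:np.array([.5407,.23455,0])+.045*JX, 2:np.array([.54285,.3344,0])+.045*JX}
ee=lambda: np.array(bot.current_ee_pos()); F=lambda: np.array(bot.current_contact_force())
def push(d,maxd,thr,step=.001,sp=.02):
    d=np.array(d,float); p0=ee(); f0=F(); k=0
    while k*step<maxd:
        k+=1; bot.line_to(p0+d*step*k,max_speed=sp)
        f=-(F()-f0)@d
        if f>thr: break
    print("push",d.round(2),"moved %.4f f %.1f ee"%((ee()-p0)@d,f),ee().round(4),"t",round(bot.current_clock(),1)); return f
def up(z,sp=.2): p=ee(); bot.line_to([p[0],p[1],z],max_speed=sp)
def pick_bar(c,yaw):
    r=down(yaw+np.pi/2); bot.set_gripper(.85); bot.goto([c[0],c[1],.09],r); bot.line_to([c[0],c[1],.012],max_speed=.1)
    print("force down",F().round(1)); bot.set_gripper(0,25); print("open",bot.current_opening()); up(.05,.1); print("F",F().round(2)); up(.22,.3)
E
python3 - <<'E'
from h import *
print(bot.current_clock())
pick_bar([.4913,-.2554],-.142)
r=down(JY+np.pi/2); b=BAY[2]-.008*JX-.006*JYv
bot.goto([*b[:2],.22],r); bot.line_to([*b[:2],.048],max_speed=.15)
print(bot.current_opening(),ee(),bot.current_clock())
push([0,0,-1],.010,3)
cam("side","p1s");cam("wrist","p1w")
E
```

```text
8.9417
force down [ 0.4  0.4 -0.3]
open 0.4311698139462319
F [-0.2  -0.26 -3.31]
0.43254016155857067 [0.58076599 0.32803887 0.04946696] 17.6667
push [ 0.  0. -1.] moved 0.0073 f 5.8 ee [0.5809 0.3281 0.0421] t 19.7
```

```bash
python3 - <<'E'
from h import *
up(.0425,.02)
push(JX,.014,7); push(JYv,.012,7); push(JX,.004,6)
print(F().round(1),bot.current_opening())
w=.55
bot.set_gripper(w); up(.12)
p=ee(); bot.goto(p-.03*JX+np.array([0,0,.1]),down(JY+np.pi/2)); cam("wrist","p2w"); print(bot.current_clock())
im=cv2.imread("pics/p2w.png"); cv2.imwrite("pics/p2c.png",cv2.resize(im[60:310,150:470],(768,600),interpolation=cv2.INTER_CUBIC))
E
```

```text
push [ 1.   -0.02  0.  ] moved 0.0061 f 9.0 ee [0.5872 0.328  0.0422] t 22.0
push [0.02 1.   0.  ] moved 0.0049 f 8.0 ee [0.5872 0.3329 0.0422] t 23.8
push [ 1.   -0.02  0.  ] moved 0.0001 f 8.8 ee [0.5873 0.3328 0.0422] t 24.5
[-12.9  -3.9   7.5] 0.4302535352209434
26.0
```

View pics/p2c.png

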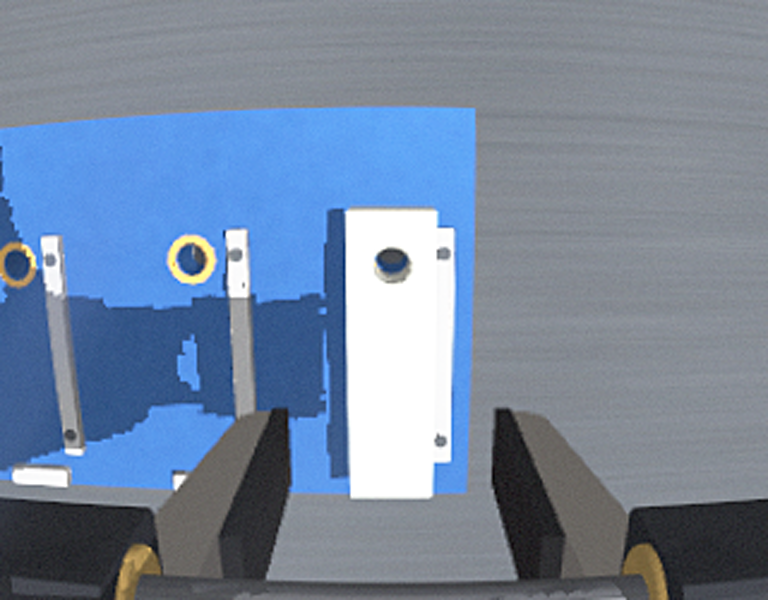

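Bar 1 lies in bay 3 flush with the fence; its hole is at crop (392,265) with the bush visible below it. I'll nudge it snug with closed fingers and measure the hole from close up.

```bash
cat >> h.py <<'E'
def nudge(c,z=.044):
    r=down(JY+np.pi/2); bot.set_gripper(0)
    s=c-.052*JYv; bot.goto([*s[:2],.12],r); bot.line_to([*s[:2],z],max_speed=.2); push(JYv,.022,4); bot.line_to(ee()-.006*JYv,max_speed=.1)
    up(.12,.3); s=c-.092*JX; bot.goto([*s[:2],.12],r); bot.line_to([*s[:2],z],max_speed=.2); push(JX,.024,4); bot.line_to(ee()-.006*JX,max_speed=.1); up(.12,.3)
E
python3 - <<'E'
from h import *
c=load("p2w"); print("hole v",onz(c,(392*320/768+150,265*250/600+60),.058), "bush1",onz(c,(191*320/768+150,259*250/600+60),.03))
b=np.array([.5873,.3328,0]); print("hole kin",b-.045*JX)
nudge(b)
p=b-.045*JX+.085*JX; bot.goto([*p[:2],.16],down(JY+np.pi/2)); c=cam("wrist","p3w"); print(bot.current_clock())
cv2.imwrite("pics/p3c.png",cv2.resize(c["pixels"][40:240,180:446],(798,600),interpolation=cv2.INTER_CUBIC))
E
```

```text
hole v [0.54218971 0.33534322 0.058     ] bush1 [0.54086864 0.23492501 0.03      ]
hole kin [0.54230882 0.33369094 0.        ]
push [0.02 1.   0.  ] moved 0.0177 f 5.5 ee [0.588  0.2996 0.0462] t 32.7
push [ 1.   -0.02  0.  ] moved 0.0105 f 5.5 ee [0.5067 0.3341 0.044 ] t 37.4
38.6667
```

View pics/p3c.png

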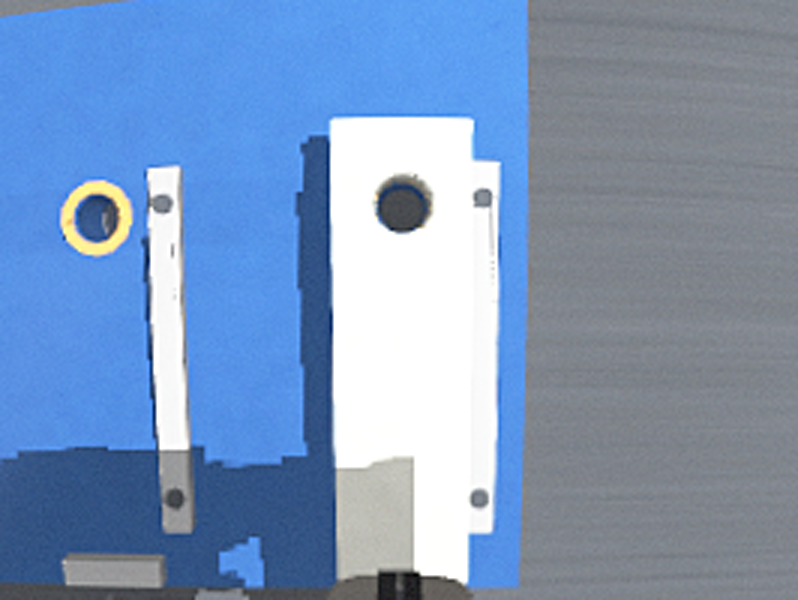

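```bash
cat >> h.py <<'E'
def pick_pin(c):
    r=down(0.); bot.set_gripper(.6); bot.goto([c[0],c[1],.14],r); bot.line_to([c[0],c[1],.071],max_speed=.15)
    f0=F(); bot.set_gripper(0,40); print("open",bot.current_opening(),"dF",(F()-f0).round(1)); up(.26,.3)
def insert(c):
    c=np.array(c[:2]); r=down(0.); bot.goto([*c,.26],r); bot.line_to([*c,.125],max_speed=.25); f0=F(); z=.125; off=np.zeros(2); n=0
    while z>.0645:
        z2=max(z-.003,.064); bot.line_to([*(c+off),z2],max_speed=.04); f=F()-f0
        if f[2]>8 and z2>.067:
            print("contact z %.4f"%z2,f.round(1),off.round(4)); n+=1
            if n>14: return False
            if np.hypot(*f[:2])>2.5: off=off+.0006*f[:2]/np.hypot(*f[:2])
            else: a=n*2.4; off=.0005*np.sqrt(n)*np.array([np.cos(a),np.sin(a)])
            z=z2+.004; bot.line_to([*(c+off),z],max_speed=.04)
        else: z=z2
    print("end",ee().round(4),(F()-f0).round(1),off.round(4),bot.current_opening(),"t",bot.current_clock())
    return True
E
python3 - <<'E'
from h import *
c=load("p3w"); h=onz(c,(404/3+180-.33,204/3+40-.33),.058); print("hole v2",h,"bush1",onz(c,(96.5/3+180,217/3+40),.03))
pick_pin([.6296,-.1028])
print(insert([.5425,.3343]))
cam("side","p4s"); c=load("p4s"); u,v=proj(c,[.5425,.334,.08])[0].astype(int); cv2.imwrite("pics/p4c.png",cv2.resize(c["pixels"][v-80:v+70,u-100:u+100],(800,600),interpolation=cv2.INTER_CUBIC))
E
```

```text
hole v2 [0.54241721 0.33545436 0.058     ] bush1 [0.5406025  0.23505362 0.03      ]
open 0.2739466811414019 dF [-0.3  0.5  2.5]
end [0.5425 0.3343 0.0647] [-2.2 -0.4  7. ] [0. 0.] 0.28160128041287125 t 50.7083
True
```

View pics/p4c.png

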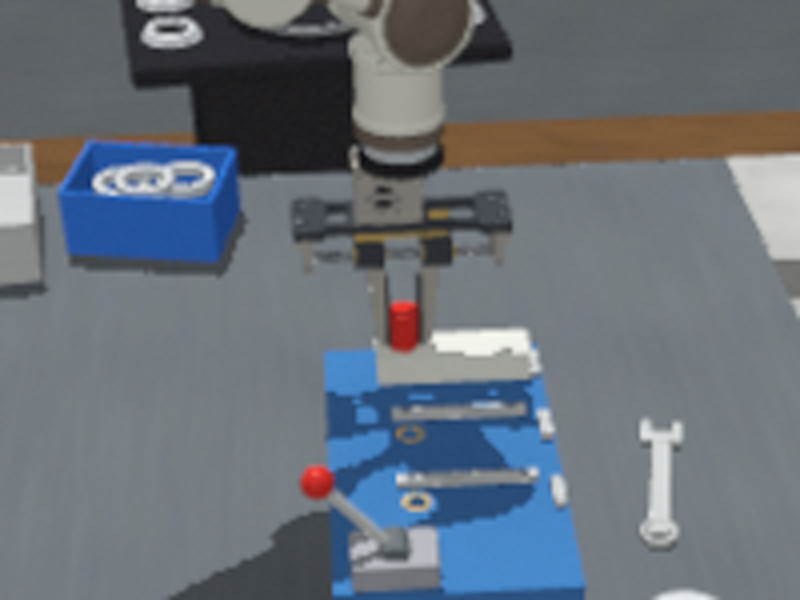

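The pin's head sits on the bar in bay 3. I'll release it, press the head gently, then re-look at the second white bar.

```bash
python3 - <<'E'
from h import *
bot.set_gripper(.55); up(.16,.25); bot.set_gripper(0); up(.102,.15); push([0,0,-1],.008,5); up(.24,.3)
bot.set_gripper(.85); bot.goto([.545,-.36,.17],down(np.pi/2)); c=cam("wrist","b3"); print(bot.current_clock())
cv2.imwrite("pics/b3c.png",cv2.resize(c["pixels"][60:260,180:446],(798,600),interpolation=cv2.INTER_CUBIC))
E
```

```text
push [ 0.  0. -1.] moved 0.0035 f 9.3 ee [0.5429 0.3345 0.0984] t 54.5
58.8083
```

View pics/b3c.png

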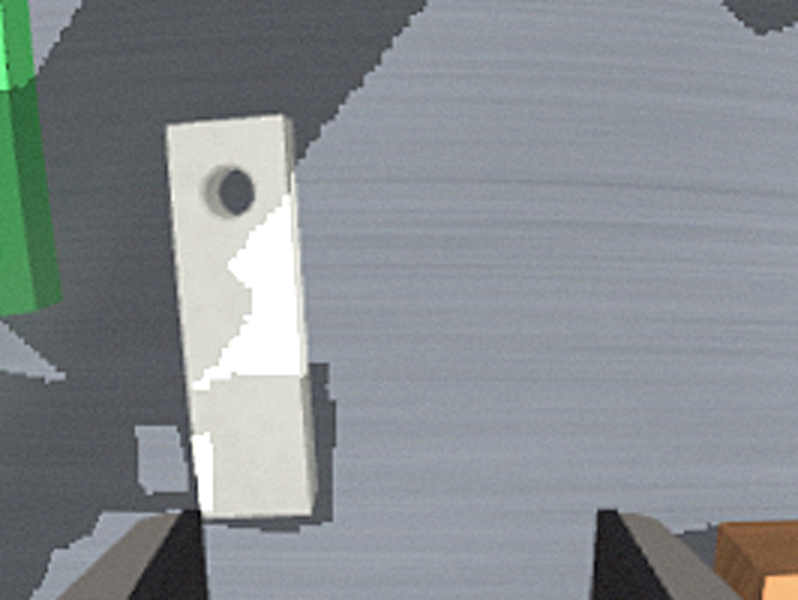

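Head top measured 98.4 mm, so the pin is home. The second white bar has top corners at crop (166,126), (284,115), (311,514) and (200,517).

```bash
python3 - <<'E'
from h import *
c=load("b3"); k=lambda p: np.array(p)/3-.33+[180,60]
q=np.array([onz(c,k(p),.028) for p in((166,126),(284,115),(311,514),(200,517))]); m=q.mean(0); v=q[2]+q[3]-q[0]-q[1]; a=np.arctan2(v[1],v[0])
h=onz(c,k((229,192)),.028); print(m.round(4),a,"from hole",(h+.045*np.array([np.cos(a),np.sin(a),0])).round(4))
assert abs(m[0]-.4995)<.08 and np.linalg.norm(h[:2]+.045*np.array([np.cos(a),np.sin(a)])-m[:2])<.006
pick_bar(m,a)
assert bot.current_opening()>.35
r=down(JY+np.pi/2); b=BAY[1]-.008*JX-.006*JYv
bot.goto([*b[:2],.22],r); bot.line_to([*b[:2],.048],max_speed=.15)
push([0,0,-1],.010,3); up(.0425,.02)
push(JX,.014,7); push(JYv,.012,7); push(JX,.004,6); b=ee()
bot.set_gripper(.55); up(.12)
print("hole kin",b-.045*JX); b[2]=0
nudge(b)
p=b+.04*JX; bot.goto([*p[:2],.16],down(JY+np.pi/2)); c=cam("wrist","p5w"); print(bot.current_clock())
cv2.imwrite("pics/p5c.png",cv2.resize(c["pixels"][40:240,180:446],(798,600),interpolation=cv2.INTER_CUBIC))
E
```

```text
[ 0.5214 -0.414   0.028 ] 0.046848318895943326 from hole [ 0.521  -0.4138  0.028 ]
force down [-0.1  0.2  0.4]
open 0.43080052431796284
F [-0.76  0.59 -3.09]
push [ 0.  0. -1.] moved 0.0072 f 7.4 ee [0.5787 0.228  0.0421] t 68.0
push [ 1.   -0.02  0.  ] moved 0.0071 f 8.3 ee [0.5858 0.2279 0.0421] t 70.5
push [0.02 1.   0.  ] moved 0.0052 f 7.8 ee [0.5859 0.2331 0.0421] t 72.2
push [ 1.   -0.02  0.  ] moved 0.0001 f 6.6 ee [0.5859 0.233  0.0421] t 72.7
hole kin [0.54091695 0.23392676 0.042106  ]
push [0.02 1.   0.  ] moved 0.0178 f 5.5 ee [0.5856 0.1995 0.0446] t 80.1
push [ 1.   -0.02  0.  ] moved 0.0101 f 6.6 ee [0.5048 0.2343 0.044 ] t 84.5
85.7667
```

View pics/p5c.png

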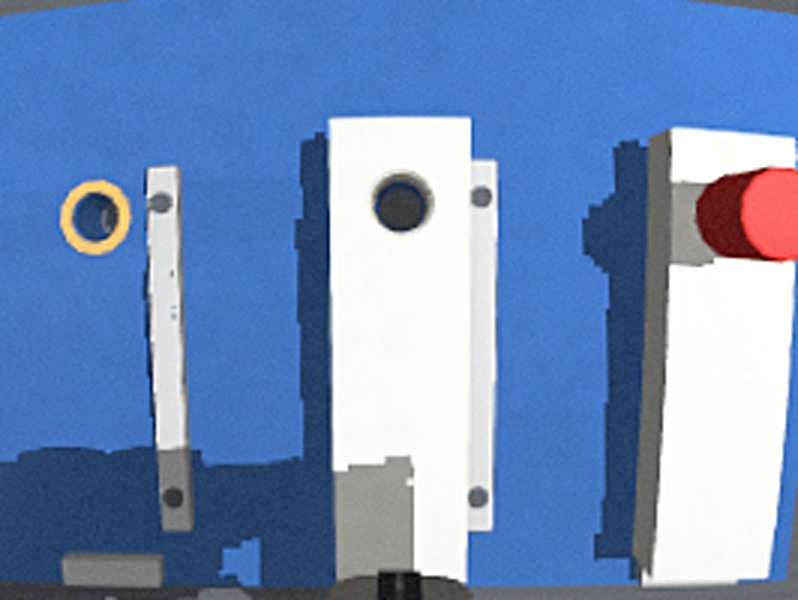

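The second bar had been knocked, but it is now seated in bay 2 the same way, hole at crop (403,203). I'll pin it and press the head.

```bash
python3 - <<'E'
from h import *
pick_pin([.6305,-.1525])
assert bot.current_opening()>.2
ok=insert([.5409,.2345])
if ok:
    bot.set_gripper(.55); up(.16,.25); bot.set_gripper(0); up(.102,.15); push([0,0,-1],.008,5); up(.24,.3)
    bot.goto([.63,.24,.26],down(JY+np.pi/2)); c=cam("wrist","p6w"); s=cam("side","p6s"); print(bot.current_clock())
    u,v=324,165
    a=cv2.resize(s["pixels"][90:240,200:400],(500,375),interpolation=cv2.INTER_CUBIC); b=cv2.resize(c["pixels"][20:240,60:500],(500,250),interpolation=cv2.INTER_CUBIC)
    cv2.imwrite("pics/p6c.png",np.vstack([a,b])[:600])
E
```

```text
open 0.274435765105728 dF [-1.  -0.5  3.4]
end [0.541  0.2345 0.0648] [-2.5  1.   6.9] [0. 0.] 0.2728410794732789 t 97.4833
push [ 0.  0. -1.] moved 0.0035 f 5.1 ee [0.5411 0.2346 0.0985] t 100.9
103.0583
```

View pics/p6c.png

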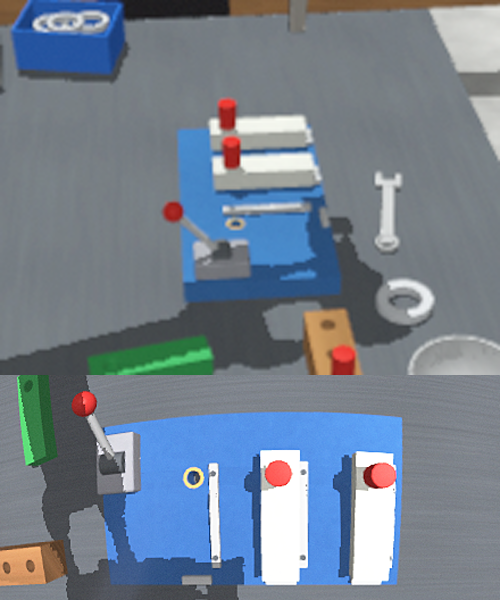

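Both bars are pinned, one pin is left in the rack, and the bystanders are untouched. I'll re-snug both bars, then throw the lever.

```bash
python3 - <<'E'
from h import *
nudge(np.array([.5873,.3328,0])); up(.2,.3); nudge(np.array([.5859,.233,0])); up(.26,.3)
H=np.array([.5407,.2346,.052])-.023*JX-.19*JYv; H[2]=.052
r=down(JY+np.pi/2)
def pt(th,gap): # ball angle th, finger centre behind the ball
    b=H+.09*(np.sin(th-.7)*JX+np.cos(th-.7)*np.array([0,0,1])); return b-(.023+gap)*JX-np.array([0,0,.004])
p=pt(0,.02); bot.goto([p[0],p[1],.2],r); bot.line_to(p,max_speed=.15); f0=F(); print("start",p,bot.current_clock())
for th in np.arange(0,1.56,.05):
    bot.line_to(pt(th,-.001 if th>.1 else .004),max_speed=.1); f=F()-f0
    if -f@JX>6: print("stop",th,f.round(1)); break
print("th",th,f.round(1),ee().round(4)); q=ee()-.03*JX; bot.line_to(q,max_speed=.1); up(.3,.3)
bot.goto([.45,-.1,.3],r); c=cam("side","p7s"); s=cam("scene","p7"); print(bot.current_clock())
a=cv2.resize(c["pixels"][100:270,200:420],(660,510),interpolation=cv2.INTER_CUBIC); cv2.imwrite("pics/p7c.png",a)
E
```

```text
push [0.02 1.   0.  ] moved 0.0187 f 5.1 ee [0.5885 0.2995 0.046 ] t 109.5
push [ 1.   -0.02  0.  ] moved 0.0105 f 7.5 ee [0.5067 0.3341 0.044 ] t 114.2
push [0.02 1.   0.  ] moved 0.0175 f 6.2 ee [0.5857 0.1996 0.0451] t 121.6
push [ 1.   -0.02  0.  ] moved 0.0101 f 4.9 ee [0.5048 0.2343 0.044 ] t 126.0
start [0.41298296 0.04709188 0.1168358 ] 128.825
stop 1.4500000000000002 [-15.8  -0.3  10.5]
th 1.4500000000000002 [-15.8  -0.3  10.5] [0.5491 0.0447 0.113 ]
138.4333
```

View pics/p7c.png

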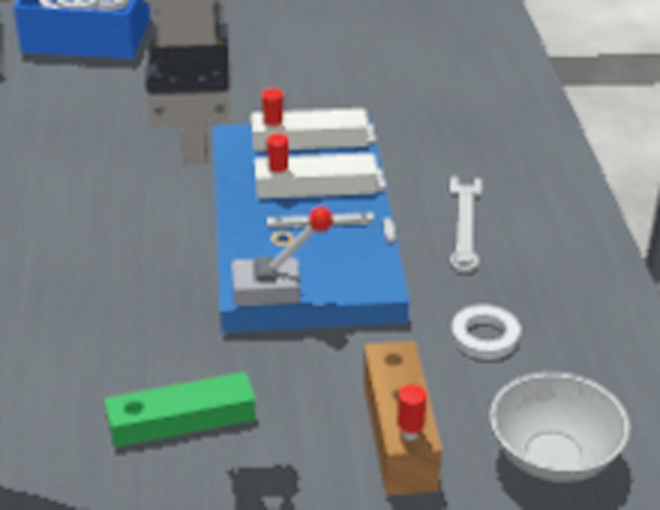

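The lever leans fully to +x and both pins are home. I'll check the lever angle numerically, then hand in.

```bash
python3 - <<'E'
from h import *
s=load("p7");d=load("p7s")
h=cv2.cvtColor(s["pixels"],cv2.COLOR_BGR2HSV).astype(int); m=((h[...,0]<4)|(h[...,0]>176))&(h[...,1]>150)
k,l,st,ce=cv2.connectedComponentsWithStats(m.astype(np.uint8))
for i in range(1,k):
    if st[i,4]>15:
        X,e=tri([(s,ce[i]),(d,(306.7,172.7))]); 
        if e<.006: print(ce[i].round(1),X.round(4),round(e,4),"th",.7+np.arctan2(X[0]-.514,X[2]-.052))
bot.hold(.3); print(bot.current_clock(),F().round(1)); bot.job_done()
E
```

```text
[344.2 175.8] [0.5726 0.0417 0.1214] 0.0004 th 1.4005589265610678
138.7333 [-0.   0.2 -0.9]
the job is handed in; nothing more can be done
```

I loaded both white bars on the bench (the third was absent), into bays 3 and 2. Each was pushed against its fence and end stop and pinned, and then I threw the clamp lever over. I handed the job in at 138.7 s.

- **Bars:** A second push on each bar after pinning stopped within about 0.1 mm of the first against the fence, and at the same place against the end stop. So neither bar had shifted. The second bar had been knocked about 35 mm before I picked it up, so I measured it again first.
- **Pins:** The head tops measured 98.4 and 98.5 mm above the bench (98 expected when home).
- **Lever:** The ball's position from two cameras gives 1.40 rad, and I felt a hard stop there at about 16 N.
- **Rest of the scene:** In the last picture, the unused pin is in the rack and the bowl, ring and wrench look untouched. I only moved the white bars; the green look-alikes were left alone. The gripper was clear of everything at hand-in.

No check failed. Camera and arm estimates of the first bar's hole differed by about 1.7 mm; both pins still went in without searching.

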